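Widen the bed of a dry bath and rake its chunks level

ROBOT

A 6-joint arm with a two-finger parallel gripper is mounted at the origin on the work surface. World frame = base frame: x ahead of the robot, y to its left, z up, the work surface at z = 0. Lengths are in m, angles in rad, forces in N, time in s.
With the tool pointing down it reaches from about 0.425 to 1.125 m from the base axis. Payload 14.9 kg.
Tool frame: the origin (TCP) lies on the mounting face of the last link; the fingertips stand 191 mm ahead of it and the grasp point (between the pads) lies 172 mm ahead of it; z points along the fingers, y is the direction in which the jaws open and shut (so a half turn about z gives the same grasp; the last joint's range is limited). The gripper opens to 91 mm and grips with 3 to 60 N. Pads are 32 mm wide; open, the fingers measure 118 mm over their backs; the gripper's body (76 mm by 178 mm) begins 60 mm behind the grasp point.
Start: joints at [1.311, 0.379, 1.734, -0, 1.028, -0.033], TCP at [0.157, 0.682, 0.405] pointing down, gripper open.
Joint ranges: [-2.77, 2.77], [-0.74, 2.19], [0, 2.66], [-1.06, 4.2], [0.31, 2.87], [-3.08, 3.08]. Speed limits (rad/s): [1.89, 1.89, 2.39, 3.14, 3.14, 3.14].

INTERFACE

Orientations are given as a rotation vector (axis times angle).
In Python, from cell import ctrl gives the robot as it stands.
- The arm moves only by the shell command python3 -m creep 'ROWS'. ROWS is JSON, one flat list of numbers, 7 for each row, row after row: the turn, a rotation vector about the tool's x, y, z in degrees, then the shift along the tool's x, y, z in cm, then the closure, from 0 (fully open) to 1 (shut). In form: [ax, ay, az, x, y, z, jaw, ax, ay, az, x, y, z, jaw, ...]. A call has 1 to 20 rows; each row is the pose to reach, as a shift and turn from the pose measured when the call began, along the tool's axes at that moment; what a row does not reach only later rows make up. A row lasts 1/8 s, in which the tool goes at most 62.5 mm and 10.7 degrees, less where a joint would pass 70% of its speed; a pose out of reach is approached as far as the arm can. A call with a gripper value outside its range is refused whole. The fingers move at their own pace and stop on an object; the grip force is fixed at half the most. Time passes only in rows, so rows that repeat a pose let the fingers close. It gives the time, the measured TCP pose, the force and the opening at its end, in the units of the state.
- ctrl.observe(): the state, without advancing time (a new reading comes with each control period).
- ctrl.get_image(name): name is "scene" or "top" or "wrist"; returns a dict with "image" (384x512x3 uint8, blue, green, red), "range_z" (384x512 float32, m along the optical axis (not along the pixel's ray), 0 where there is no reading), "intrinsics" (3x3 intrinsics, pixels), "world_from_camera" (4x4, takes a point from camera to world coordinates). Camera axes: x right, y down, z forward; pixel columns grow to the right and rows downward; lengths in m; the calibration is good to about 2 mm. A picture is of the moment at which its call begins.
- ctrl.finish_job(): hands the job in, once; it reports no verdict.
Trained networks look in the newest picture that a camera, given by its name, has taken for a name from the list of things; names that differ only in an ending like _2 or _b are one class to them, and where a whole thing is asked for, a point or a joint stands for the part that bears it (a point fixed in the world has none). Each returns a list of dicts, best first, with "conf" (0 to 1); they miss things now and then, are a little off and sometimes report something else, mostly with a low value. They report only what shows in the picture. A call takes as long as a camera call. They do not tell look-alikes from the thing itself.
- ctrl.find_in(thing, camera): "extent" ([left, top, width, height] as shares, 0 to 1, of the picture: columns of its width, rows of its height, round what is visible of it).
- ctrl.mark_of(thing, camera): "xy" ([column, row] as shares, 0 to 1, of the picture: columns of its width, rows of its height: a listed point, or the origin of a listed thing).
The state is a dict: "time_s": time; "joints": joint angles; "dq": joint speeds; "joint_torque": joint torques, N m; "tcp_pos": TCP position; "orientation": TCP orientation; "contact_force": force on the tool from outside, world axes, zero at the start; "wrist_torque": the same for the moment, N m; "finger_gap": finger opening in m.
Only numpy, scipy, OpenCV 4.12 (cv2) and the standard library are available. Lean on these libraries where they do the work, as an engineer would, in place of code of your own. Each camera call takes 0.05 s, during which the arm holds its last target.

TASK

Enlarge the bed of the dry bath: lift the divider out of its notches, move it one notch away from the heap of metal chunks, drop it fully into those notches and let go. Then take the rake from its stand and, before raking, touch its tines off on the basin floor on the heap's side of the divider with a light steady press (5 to 15 N for half a second); then, touching the chunks only with the rake and never bearing hard on the basin, rake the heap into one even layer: every chunk down on the basin floor on the heap's side of the divider, none on another, and at least two in each third of the enlarged bed (the thirds end at the notches). Finally put the rake back level on its stand, facing as before, and leave the bottle, the cup and the box alone.

Things in the scene. Friction and masses are not known exactly. Their poses are not given: they have to be found in the camera images.
- bath: Bench-top dry bath, fixed: grey housing 200 x 330 x 115 mm high, open basin in its top. Origin: centre of its underside, on the bench; y runs along the 330 mm side, z up. Basin 108 mm wide (x -54 to 54) by 240 mm long (y -120 to 120), flat floor at z = 60, walls up to z = 115. The heap lies at the -y end. The coating bears at most 60 N from the rake, knocks included.
- next_notch (a point): Where the divider's ears must go: mid-point between the two notches at bath y = +60, at notch-bottom height (bath z = 103); bath axes. Each long wall's top is a steel comb 12 mm wide (|x| 54 to 66) with notches at bath y = -60, 0, +60, each 9 mm long in y, 12 mm deep, open upward; the rim outside is as high as the comb.
- divider: Loose aluminium divider across the basin: plate 104 mm wide (x), 6 mm thick (y), 51 mm high, a 6 mm thick ear at each upper corner hanging in a comb notch; 0.12 kg. Origin: middle of its lower edge, 4 mm above the basin floor when seated. Starts in the middle notches (bath y = 0), axes as the bath's. 1.5 mm play each side of an ear; ears must rise 12 mm to leave a notch.
- divider_tab (a point): Centre of the divider's black grip tab, 30 mm (x) x 10 mm (y) x 32 mm high, on the middle of the plate; 67 mm above the plate's lower edge, so at bath z = 131 when seated (143 if the ears stand on the comb's top). Pinch it across its 10 mm.
- rake_grip (a point): Grip point on the centre line of the rake's straight wooden handle (18 x 18 mm square, 160 mm long, level). x along the handle towards the head, z up. The head is 60 mm ahead: a steel neck straight down to a bar 84 mm wide (y), 6 mm thick, with five tines pointing down, their tips 125 mm below the handle's centre line. The handle goes on 90 mm behind this point.
- rake_tips (a point): Level with the tine tips, middle of the row of tines (row along y, 81 mm over all). Tines 5 mm thick, 19 mm apart, 36 mm long below the bar. Axes as rake_grip; 60 mm ahead of and 125 mm below it.
- rake: The rake as a body, about 0.18 kg; origin and axes as rake_tips. It balances about 30 mm ahead of the grip point.
- stand_seat (a point): Where the rake's grip point belongs on its fixed stand: grey base 170 x 90 x 12 mm, two steel forks that carry the handle level, centre line 150 mm above the bench. x along the handle towards the head. Forks 8 mm thick, 48 mm ahead of and 60 mm behind this point; between them all is below 12 mm. Prongs 31 mm apart at handle height, ending 12 mm above its centre line.
- stand: The rake's stand as a body (origin: centre of its underside; axes as stand_seat).
- bottle: Bystander: amber bottle, 64 mm across, 130 mm high; origin at the centre of its base.
- beaker: Bystander: white open cup, 72 mm across, 90 mm high; origin at the centre of its base.
- tipbox: Bystander: white and grey box, 88 x 123 x 57 mm; origin at the centre of its base.
- chunk0: Centre of a loose aluminium chunk, 28 x 28 x 20 mm high, about 42 g; starts in the lower layer (two rows of three) of the heap.
- chunk1: Centre of a loose aluminium chunk, 28 x 28 x 20 mm high, about 42 g; starts in the lower layer (two rows of three) of the heap.
- chunk2: Centre of a loose aluminium chunk, 28 x 28 x 20 mm high, about 42 g; starts in the lower layer (two rows of three) of the heap.
- chunk3: Centre of a loose aluminium chunk, 28 x 28 x 20 mm high, about 42 g; starts in the lower layer (two rows of three) of the heap.
- chunk4: Centre of a loose aluminium chunk, 28 x 28 x 20 mm high, about 42 g; starts in the lower layer (two rows of three) of the heap.
- chunk5: Centre of a loose aluminium chunk, 28 x 28 x 20 mm high, about 42 g; starts in the lower layer (two rows of three) of the heap.
- chunk6: Centre of a loose aluminium chunk, 28 x 28 x 20 mm high, about 42 g; starts on top of the heap, in the upper row of three, which stands astride the two lower rows.
- chunk7: Centre of a loose aluminium chunk, 28 x 28 x 20 mm high, about 42 g; starts on top of the heap, in the upper row of three, which stands astride the two lower rows.
- chunk8: Centre of a loose aluminium chunk, 28 x 28 x 20 mm high, about 42 g; starts on top of the heap, in the upper row of three, which stands astride the two lower rows.
Not all that is in view belongs to the job. Leave any yellow look-alike of the chunk8 alone.

How it is judged:
By the outcome, as a careful person would: the job done as asked, in the order asked, and still so for the second after the job is handed in, with the robot touching nothing.
It also fails if it takes over 67 s, if anything falls off the work surface, if the arm or the gripper's body presses on something with over 40 N, if the wrist force passes 120 N, or if a joint passes its speed limit or range.

## Working session

There is one attempt and no reset: what is moved stays moved. The work goes in short steps, Python scripts to look and compute and a shell command to move; the robot and the scene stay as the last step left them, time stands still between calls to the robot, and variables do not carry over. Pictures are saved under pics/ and viewed, and the job is handed in when it is done.

```bash
ls -la; mkdir -p pics; python3 - <<'E'
from cell import ctrl
import cv2
o=ctrl.observe(); print(o)
for n in ["scene","top","wrist"]:
    d=ctrl.get_image(n); cv2.imwrite(f"pics/a_{n}.png",d["image"])
    print(n,d["intrinsics"].tolist(),d["world_from_camera"].round(4).tolist())
E
```

```text
total 12
drwxr-xr-x  3 agent agent 4096 Dec  7 16:43 .
drwxr-xr-x 23 root  root  4096 Dec  7 16:43 ..
drwxr-xr-x  2 agent agent 4096 Dec  7 16:43 pics
{'time_s': 0.0, 'joints': array([ 1.31069637e+00,  3.79447925e-01,  1.73481283e+00,  1.91182295e-05,
        1.02853087e+00, -3.33286964e-02]), 'dq': array([-1.16808233e-03,  7.31242462e-05,  1.17090677e-03, -1.16264066e-04,
        3.82241325e-04,  1.44502497e-03]), 'joint_torque': array([-4.75403867e-03, -7.63736916e+01, -4.34355819e+01,  6.49223523e-02,
        4.25382319e-02, -1.22320453e-04]), 'tcp_pos': array([0.15735487, 0.68187786, 0.40404473]), 'orientation': array([-3.55442374e-01, -3.12122711e+00,  1.85923210e-03]), 'contact_force': array([-0.67289842,  0.39180381,  0.0232203 ]), 'wrist_torque': array([-0.01494023,  0.00368747, -0.00258332]), 'finger_gap': 0.09147729191110639}
scene [[379.0667840736279, 0.0, 251.75061215539154], [0.0, 379.0667840736279, 190.97580414605403], [0.0, 0.0, 1.0]] [[0.6797, 0.4555, -0.575, 1.3235], [0.7335, -0.4109, 0.5415, -0.5796], [0.0104, -0.7898, -0.6133, 0.8393], [0.0, 0.0, 0.0, 1.0]]
top [[450.9912300557575, 0.0, 251.90255256974413], [0.0, 450.9912300557575, 193.1784349920902], [0.0, 0.0, 1.0]] [[-0.0068, -0.9798, 0.1998, 0.3971], [-1.0, 0.0063, -0.0029, 0.0876], [0.0016, -0.1998, -0.9798, 1.2266], [0.0, 0.0, 0.0, 1.0]]
wrist [[274.4728175105602, 0.0, 255.095049973778], [0.0, 274.4728175105602, 192.00399868987637], [0.0, 0.0, 1.0]] [[0.2231, 0.9313, 0.2878, 0.0757], [0.9748, -0.2128, -0.0668, 0.7009], [-0.001, 0.2955, -0.9553, 0.3832], [0.0, 0.0, 0.0, 1.0]]
```

View pics/a_scene.png

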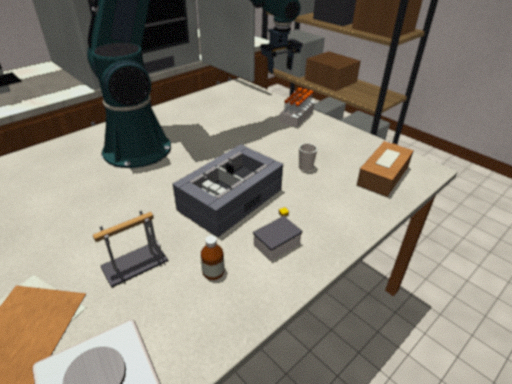

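View pics/a_top.png

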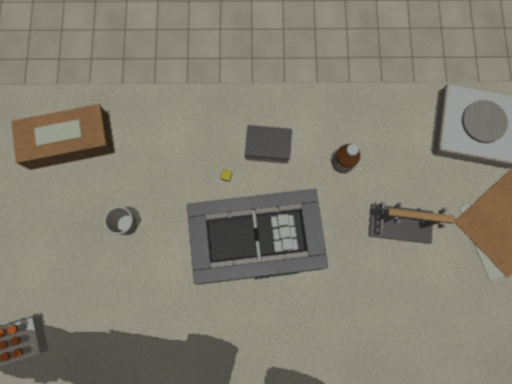

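View pics/a_wrist.png

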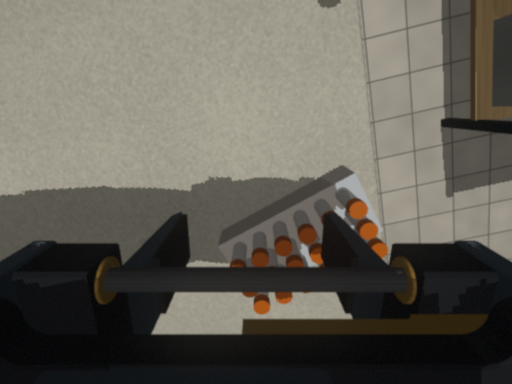

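The top view shows the bath at about (257, 236) with the heap at its right end (world -y). The rake is on its stand at (405, 220) with its head to the left, the bottle at (347, 157), the box at (269, 143), the cup at (120, 222) and the yellow look-alike at (226, 175).

```bash
cat > h.py <<'E'
from cell import ctrl
import numpy as np, cv2
from scipy.spatial.transform import Rotation as R
def cloud(d):
    z=d["range_z"]; K=d["intrinsics"]; T=d["world_from_camera"]
    v,u=np.mgrid[:z.shape[0],:z.shape[1]]
    P=np.stack([(u-K[0,2])/K[0,0]*z,(v-K[1,2])/K[1,1]*z,z],-1)
    W=P@T[:3,:3].T+T[:3,3]; W[z==0]=np.nan
    return W
def ray_z(d,xy,h):
    K=d["intrinsics"]; T=d["world_from_camera"]; u=xy[0]*512;v=xy[1]*384
    r=T[:3,:3]@np.array([(u-K[0,2])/K[0,0],(v-K[1,2])/K[1,1],1]); c=T[:3,3]
    return c+r*(h-c[2])/r[2]
def proj(d,p):
    K=d["intrinsics"]; T=d["world_from_camera"]; q=T[:3,:3].T@(np.array(p)-T[:3,3]); q=K@q; return q[:2]/q[2]
E
python3 - <<'E'
from h import *
d=ctrl.get_image("top"); W=cloud(d)
z=W[...,2]
m=((z>0.105)&(z<0.125)&(W[...,0]<0.55)&(W[...,0]>0.1)&(abs(W[...,1]-0.08)<0.25)).astype(np.uint8)
n,l,st,_=cv2.connectedComponentsWithStats(m)
k=1+np.argmax(st[1:,4]); P=W[l==k]
print(len(P),P[:,2].mean(),P[:,2].std()); r=cv2.minAreaRect(P[:,:2].astype(np.float32)*1000); print(r)
H={"bath":0,"next_notch":.103,"divider_tab":.131,"divider":.064,"rake_grip":.150,"rake_tips":.025,"stand_seat":.15,"stand":0,"bottle":0,"beaker":0,"tipbox":0,"chunk0":.07,"chunk6":.09,"chunk8":.09}
for cam in ("top","scene"):
    d=ctrl.get_image(cam)
    for k,h in H.items():
        for x in ctrl.mark_of(k,cam)[:3]:
            print(cam,k,round(x["conf"],2),ray_z(d,x["xy"],h).round(4),(np.array(x["xy"])*[512,384]).round(1))
E
```

```text
3881 0.1147095365846441 0.0021926435794410205
((492.6939697265625, 72.94608306884766), (149.6375274658203, 330.2746887207031), 6.340416431427002)
top bath 0.64 [0.5235 0.0769 0.    ] [254.8 237.7]
top bath 0.59 [ 0.5068 -0.0156  0.    ] [288.9 243.6]
top bath 0.48 [ 0.7287 -0.1729  0.    ] [343.  164.2]
top next_notch 0.95 [0.506  0.1371 0.103 ] [231.  240.6]
top divider_tab 0.44 [0.5244 0.083  0.131 ] [252.7 231.8]
top divider 0.66 [0.5194 0.072  0.064 ] [256.9 236.7]
top divider 0.66 [ 0.5751 -0.3428  0.064 ] [415.8 214.3]
top rake_grip 0.84 [ 0.5612 -0.3182  0.15  ] [418.8 214.6]
top rake_tips 0.57 [ 0.5652 -0.2519  0.025 ] [377.1 220.4]
top stand_seat 0.71 [ 0.5605 -0.3142  0.15  ] [417.2 214.9]
top stand_seat 0.16 [0.5463 0.0033 0.15  ] [285.8 221.6]
top stand 0.62 [ 0.553 -0.318  0.   ] [399. 226.]
top stand 0.54 [0.5347 0.0776 0.    ] [254.5 233.6]
top bottle 0.59 [ 0.7342 -0.1779  0.    ] [344.7 162.3]
top beaker 0.75 [0.562  0.4273 0.    ] [126.6 224.5]
top tipbox 0.96 [0.7822 0.0393 0.    ] [267.3 146.4]
top tipbox 0.49 [0.5466 0.0196 0.    ] [275.7 229.1]
top chunk0 0.67 [
[... 1015 characters left out ...]
 -0.2414 -0.    ] [156.9 248. ]
scene beaker 0.36 [0.3874 0.189  0.    ] [230.8 170.5]
scene tipbox 0.82 [0.7951 0.0222 0.    ] [276.1 248.9]
scene tipbox 0.45 [ 0.5443 -0.2371  0.    ] [157.  246.2]
scene chunk0 0.62 [0.5143 0.0155 0.07  ] [215.2 189.3]
scene chunk0 0.56 [0.4717 0.003  0.07  ] [204.4 185.1]
scene chunk0 0.45 [0.7541 0.0827 0.07  ] [281.5 215.9]
scene chunk6 0.62 [0.5354 0.     0.09  ] [215.2 189.3]
scene chunk6 0.56 [ 0.4938 -0.0121  0.09  ] [204.4 185.1]
scene chunk6 0.45 [0.7689 0.0655 0.09  ] [281.5 215.9]
scene chunk8 0.62 [0.5354 0.     0.09  ] [215.2 189.3]
scene chunk8 0.56 [ 0.4938 -0.0121  0.09  ] [204.4 185.1]
scene chunk8 0.45 [0.7689 0.0655 0.09  ] [281.5 215.9]
```

```bash
python3 - <<'E'
from h import *
d=ctrl.get_image("top"); W=cloud(d)
z=W[...,2]
sel=(z>0.108)&(z<0.122)&(W[...,0]<0.68)&(W[...,0]>0.38)&(abs(W[...,1]-0.076)<0.22)
P=W[sel]; r=cv2.minAreaRect(P[:,:2].astype(np.float32)*1000); print(len(P),r, cv2.boxPoints(r).round(1).tolist())
c=np.array([r[0][0],r[0][1]])/1000
# rake handle
sel=(z>0.145)&(z<0.17)&(W[...,1]<-0.15)&(W[...,1]>-0.5)
P=W[sel]; print(len(P),P[:,2].mean()); r=cv2.minAreaRect(P[:,:2].astype(np.float32)*1000); print(r, cv2.boxPoints(r).round(1).tolist())
sel=(z>0.008)&(z<0.017)&(W[...,1]<-0.15)&(W[...,1]>-0.5)&(abs(W[...,0]-.56)<.1)
P=W[sel]; r=cv2.minAreaRect(P[:,:2].astype(np.float32)*1000); print(len(P),r, cv2.boxPoints(r).round(1).tolist())
# tab
sel=(z>0.137)&(z<0.156)&(abs(W[...,1]-0.076)<0.06)&(abs(W[...,0]-.52)<.08)
P=W[sel]; r=cv2.minAreaRect(P[:,:2].astype(np.float32)*1000); print(len(P),P.mean(0) if len(P) else 0,r)
im=cv2.resize(d["image"][180:290,170:460],None,fx=2.7,fy=2.7,interpolation=cv2.INTER_CUBIC); cv2.imwrite("pics/b.png",im)
s=ctrl.get_image("scene"); im=cv2.resize(s["image"][130:290,80:310],None,fx=3,fy=3,interpolation=cv2.INTER_CUBIC); cv2.imwrite("pics/b2.png",im)
E
```

```text
6528 ((518.2106323242188, 75.7447280883789), (200.51451110839844, 330.3774108886719), 6.470464706420898) [[400.0, 228.60000610351562], [437.20001220703125, -99.69999694824219], [636.4000244140625, -77.0999984741211], [599.2000122070312, 251.1999969482422]]
637 0.1572644767955798
((558.205078125, -320.53656005859375), (159.97315979003906, 48.560791015625), 82.3945083618164) [[523.5999755859375, -396.6000061035156], [571.7000122070312, -403.0], [592.9000244140625, -244.5], [544.7000122070312, -238.0]]
1239 ((552.3177490234375, -361.6841735839844), (134.77757263183594, 267.3171081542969), 3.378512144088745) [[477.20001220703125, -232.1999969482422], [492.8999938964844, -499.1000061035156], [627.5, -491.1000061035156], [611.7000122070312, -224.3000030517578]]
54 [0.51732736 0.07568581 0.14589817] ((517.614501953125, 75.23522186279297), (9.649635314941406, 28.771703720092773), 89.70069122314453)
```

View pics/b.png

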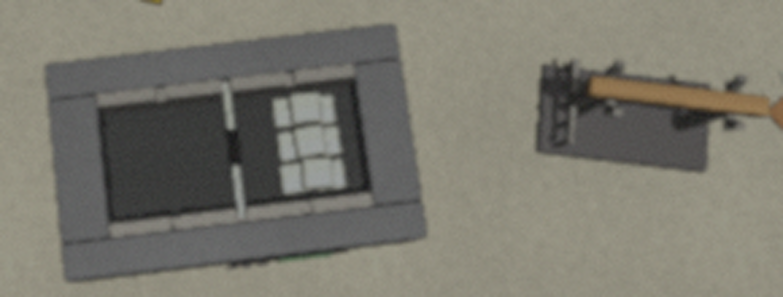

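View pics/b2.png

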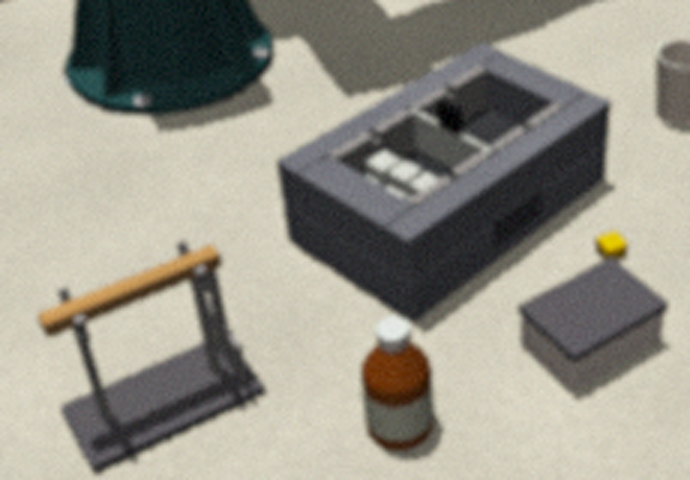

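```bash
cat >> h.py <<'E'
BC=np.array([.5182,.0757]); BY=6.47
def bath(x,y,z=0):
    a=np.radians(BY); return np.array([BC[0]+x*np.cos(a)-y*np.sin(a),BC[1]+x*np.sin(a)+y*np.cos(a),z])
def Rt(yaw,pitch=0):
    a=np.radians(yaw); y=np.array([np.cos(a),np.sin(a),0]); z=np.array([0,0,-1.]); 
    return np.column_stack([np.cross(y,z),y,z])
def go(g,yaw,off=0.172):
    """grasp point g world, tool-y yaw deg -> turn deg, shift cm"""
    o=ctrl.observe(); R0=R.from_rotvec(o["orientation"]).as_matrix()
    tcp=np.array(g)+[0,0,off]; T=Rt(yaw)
    turn=np.degrees(R.from_matrix(R0.T@T).as_rotvec()); s=R0.T@(tcp-o["tcp_pos"])*100
    print("turn",turn.round(2),"shift",s.round(2), "t",round(o["time_s"],2))
def st():
    o=ctrl.observe(); R0=R.from_rotvec(o["orientation"]).as_matrix()
    g=o["tcp_pos"]+R0[:,2]*.172; y=R0[:,1]
    print("t",round(o["time_s"],2),"grasp",g.round(4),"yaw",np.degrees(np.arctan2(y[1],y[0])).round(2),"tilt",R0[:,2].round(4),"F",o["contact_force"].round(1),"M",o["wrist_torque"].round(2),"gap",round(o["finger_gap"],4))
E
python3 - <<'E'
from h import *
st(); go([.5182,.0757,.20],96.47)
E
```

```text
t 1.8 grasp [0.1574 0.6821 0.2327] yaw 77.01 tilt [ 0.e+00  1.e-04 -1.e+00] F [ 0.3 -0.9  0.1] M [ 0.01  0.01 -0.03] gap 0.0909
turn [  0.     0.   -19.46] shift [-48.79 -50.97   3.27] t 1.8
```

```bash
python3 -m creep '[0,0,-19.5,-48.8,-51,3,0, 0,0,-19.5,-48.8,-51,3,0, 0,0,-19.5,-48.8,-51,3,0, 0,0,-19.5,-48.8,-51,3,0, 0,0,-19.5,-48.8,-51,3,0, 0,0,-19.5,-48.8,-51,3,0, 0,0,-19.5,-48.8,-51,3,0, 0,0,-19.5,-48.8,-51,3,0, 0,0,-19.5,-48.8,-51,3,0, 0,0,-19.5,-48.8,-51,3,0, 0,0,-19.5,-48.8,-51,3,0, 0,0,-19.5,-48.8,-51,3,0, 0,0,-19.5,-48.8,-51,3,0, 0,0,-19.5,-48.8,-51,3,0]'; python3 - <<'E'
from h import *
st(); d=ctrl.get_image("wrist"); cv2.imwrite("pics/c.png",d["image"]); np.savez("w.npz",**d)
W=cloud(d); z=W[...,2]
q=proj(d,[*bath(0,0)[:2],.131]);print(q)
sel=(z>0.137)&(z<0.156)&(abs(W[...,1]-0.076)<0.06)&(abs(W[...,0]-.52)<.08)
P=W[sel]; print(len(P), P.mean(0) if len(P) else 0, cv2.minAreaRect(P[:,:2].astype(np.float32)*1000) if len(P) else 0)
E
```

```text
time_s: 3.55
tcp_pos: [0.5177, 0.0764, 0.3747]
orientation: [0.179, -3.136, -0.0]
contact_force: [-0.6, 0.1, -0.1]
finger_gap: 0.0914
t 3.55 grasp [0.5176 0.0764 0.2027] yaw 96.55 tilt [-3.e-04  1.e-04 -1.e+00] F [-0.6  0.1 -0.1] M [ 0.07  0.04 -0.02] gap 0.0914
[253.93923902 209.01286668]
444 [0.51734138 0.07433345 0.14553716] ((518.6891479492188, 74.24483489990234), (29.356670379638672, 9.843082427978516), 6.709527492523193)
```

View pics/c.png

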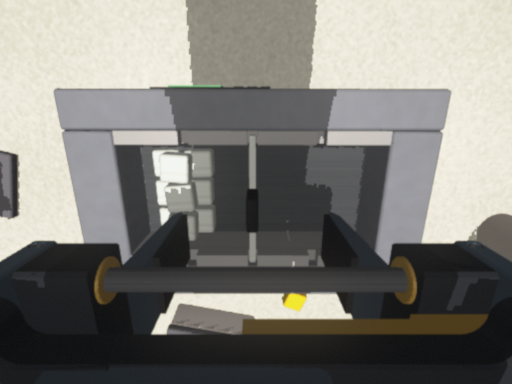

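The wrist view shows the tab at (252, 210), centred between the fingers, and the heap at (185, 190) on the left. I'll measure the heap from this depth image and then go down.

```bash
python3 - <<'E'
from h import *
d=dict(np.load("w.npz")); W=cloud(d); a=np.radians(BY)
dx=W[...,0]-BC[0]; dy=W[...,1]-BC[1]
bx=dx*np.cos(a)+dy*np.sin(a); by=-dx*np.sin(a)+dy*np.cos(a); z=W[...,2]
for lo,hi in((.074,.086),(.094,.106)):
    s=(abs(bx)<.052)&(by<-.01)&(by>-.118)&(z>lo)&(z<hi)
    print(lo,s.sum(),np.percentile(bx[s],[1,5,95,99])*1000,np.percentile(by[s],[1,5,50,95,99])*1000)
H,_,_=np.histogram2d(bx[(abs(bx)<.054)&(by<0)&(by>-.12)],by[(abs(bx)<.054)&(by<0)&(by>-.12)],bins=1) 
for y in range(-116,0,6):
    row=[]
    for x in range(-50,52,8):
        s=(abs(bx*1000-x)<4)&(abs(by*1000-y)<3); row.append(int(np.nanmedian(z[s])*1000) if s.sum()>2 else 0)
    print(y,row)
# comb notch check: comb region heights at x=-60
s=(abs(abs(bx)-.06)<.004)&(z<.110)&(z>.09)&(abs(by)<.1)
h,e=np.histogram(by[s]*1000,bins=np.arange(-70,72,2)); print([(int(e[i]),int(h[i])) for i in range(len(h)) if h[i]])
go([.5183,.0748,.135],96.55)
E
```

```text
0.074 2013 [-42.58152793 -41.07341421  39.41997386  45.51309233] [-101.94345265 -100.39171746  -56.81049924  -44.78122206  -43.43685793]
0.094 1854 [-41.22227036 -39.36218688  33.09171726  43.70927028] [-88.95294081 -86.45982158 -72.33225632 -60.52328402 -59.35261416]
-116 [114, 59, 59, 59, 59, 59, 59, 59, 59, 59, 59, 59, 59]
-110 [114, 59, 59, 59, 59, 59, 59, 59, 59, 59, 59, 59, 59]
-104 [114, 59, 78, 78, 77, 76, 79, 78, 78, 58, 0, 78, 0]
-98 [113, 76, 79, 79, 79, 78, 79, 79, 79, 78, 79, 79, 0]
-92 [114, 70, 0, 98, 97, 79, 79, 79, 78, 79, 79, 0, 0]
-86 [114, 79, 99, 99, 98, 97, 99, 98, 98, 96, 0, 0, 0]
-80 [114, 82, 267, 99, 99, 97, 99, 99, 99, 93, 0, 0, 0]
-74 [112, 97, 278, 282, 99, 98, 99, 99, 99, 89, 0, 0, 0]
-68 [112, 273, 284, 285, 284, 98, 99, 99, 99, 93, 99, 99, 98]
-62 [102, 275, 286, 285, 285, 90, 97, 98, 98, 92, 98, 97, 97]
-56 [113, 276, 284, 298, 284, 78, 79, 79, 79, 78, 79, 79, 79]
-50 [114, 276, 282, 296, 268, 268, 259, 250, 245, 77, 79, 79, 78]
-44 [113, 62, 277, 300, 215, 214, 202, 202, 228, 64, 73, 75, 59]
-38 [114, 58, 277, 301, 59, 59, 59, 59, 59, 59, 59, 59, 59]
-32 [114, 59, 277, 301, 59, 59, 59, 59, 59, 59, 59, 59, 59]
-26 [113, 59, 277, 301, 59, 59, 59, 59, 59, 59, 59, 59, 59]
-20 [114, 59, 277, 301, 59, 59, 59, 59, 59, 59, 59, 59, 59]
-14 [114, 59, 277, 301, 59, 59, 59, 59, 59, 59, 59, 59, 59]
-8 [113, 59, 277, 301, 59, 60, 59, 59, 59, 59, 59, 59, 59]
-2 [114, 114, 277, 299, 114, 145, 146, 146, 146, 0, 114, 114, 114]
[(-68, 11), (-66, 49), (-64, 30), (-62, 32), (-60, 11), (-58, 1), (-52, 1), (-48, 1), (-44, 1), (-42, 1), (-38, 1), (-36, 1), (-16, 1), (-8, 2), (-6, 22), (-4, 10), (-2, 15), (0, 14), (2, 23), (6, 1), (8, 1), (16, 1), (34, 1), (40, 1), (54, 3), (56, 23), (58, 31), (60, 35), (62, 51)]
turn [ 0.01 -0.01  0.03] shift [-0.05 -0.18  6.78] t 3.6
```

```bash
python3 -m creep '[0,0,0,0,-0.2,5,0, 0,0,0,0,-0.2,6.8,0, 0,0,0,0,-0.2,6.8,0, 0,0,0,0,-0.2,6.8,1, 0,0,0,0,-0.2,6.8,1, 0,0,0,0,-0.2,6.8,1, 0,0,0,0,-0.2,6.8,1, 0,0,0,0,-0.2,6.8,1, 0,0,0,0,-0.2,6.8,1]'; python3 -c "
from h import *
st()"
```

```text
time_s: 4.72
tcp_pos: [0.5179, 0.0745, 0.3068]
orientation: [0.18, -3.136, -0.0]
contact_force: [0.4, -1.0, -0.8]
finger_gap: 0.0342
t 4.72 grasp [0.5178 0.0745 0.1348] yaw 96.58 tilt [-2.e-04  1.e-04 -1.e+00] F [ 0.4 -1.  -0.8] M [0.01 0.04 0.03] gap 0.0342
```

```bash
python3 -m creep '[0,0,0,0,0,0,1, 0,0,0,0,0,0,1, 0,0,0,0,0,0,1, 0,0,0,0,0,0,1, 0,0,0,0,0,0,1]'; python3 -c "
from h import *
st()"
```

```text
time_s: 5.35
tcp_pos: [0.5178, 0.0745, 0.3067]
orientation: [0.18, -3.136, -0.0]
contact_force: [0.1, -0.1, -1.6]
finger_gap: 0.0097
t 5.35 grasp [0.5178 0.0745 0.1347] yaw 96.58 tilt [-3.e-04  1.e-04 -1.e+00] F [ 0.1 -0.1 -1.6] M [-0.03 -0.02 -0.03] gap 0.0097
```

```bash
python3 -m creep '[0,0,0,0,0,-1.2,1, 0,0,0,0,0,-2.2,1, 0,0,0,0,3,-2.2,1, 0,0,0,0,6,-2.2,1, 0,0,0,0,6,-2.2,1, 0,0,0,0,6,-2.2,1]'; python3 - <<'E'
from h import *
st(); d=ctrl.get_image("wrist"); cv2.imwrite("pics/d.png",d["image"]); np.savez("w2.npz",**d)
E
```

```text
time_s: 6.1
tcp_pos: [0.511, 0.1339, 0.3292]
orientation: [-0.181, 3.136, 0.0]
contact_force: [-0.5, 1.1, -1.3]
finger_gap: 0.0097
t 6.1 grasp [0.511  0.1339 0.1572] yaw 96.6 tilt [ 2.e-04  1.e-04 -1.e+00] F [-0.5  1.1 -1.3] M [ 0.01 -0.03 -0.03] gap 0.0097
```

View pics/d.png

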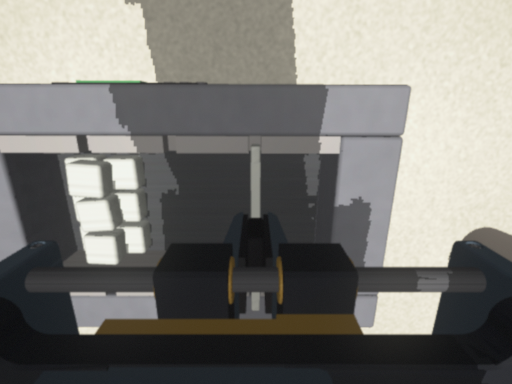

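The divider hangs above the +60 notch, with its far ear at (255, 145) in line with the notch at (255, 138). I'll lower it.

```bash
python3 -m creep '[0,0,0,0,0,0.8,1, 0,0,0,0,0,1.2,1, 0,0,0,0,0,1.6,1, 0,0,0,0,0,2,1, 0,0,0,0,0,2.2,1, 0,0,0,0,0,2.2,1]'; python3 -c "
from h import *
st()"
```

```text
time_s: 6.9
tcp_pos: [0.5111, 0.1337, 0.307]
orientation: [0.18, -3.136, -0.0]
contact_force: [0.4, 0.3, -1.6]
finger_gap: 0.0102
t 6.9 grasp [0.5111 0.1337 0.135 ] yaw 96.57 tilt [-1.e-04  0.e+00 -1.e+00] F [ 0.4  0.3 -1.6] M [0.09 0.02 0.08] gap 0.0102
```

```bash
python3 -m creep '[0,0,0,0,0,0.05,0, 0,0,0,0,0,0.05,0, 0,0,0,0,0,0.05,0, 0,0,0,0,0,0,0, 0,0,0,0,0,-4,0, 0,0,0,0,0,-9,0]'; python3 - <<'E'
from h import *
st(); d=ctrl.get_image("wrist"); cv2.imwrite("pics/e.png",d["image"])
W=cloud(d); a=np.radians(BY)
dx=W[...,0]-BC[0]; dy=W[...,1]-BC[1]
bx=dx*np.cos(a)+dy*np.sin(a); by=-dx*np.sin(a)+dy*np.cos(a); z=W[...,2]
s=(z>.138)&(z<.17)&(abs(by-.06)<.02)&(abs(bx)<.03)
print("tab",bx[s].mean(),by[s].mean(),np.percentile(z[s],[50,90]))
s=(z>.10)&(z<.13)&(abs(by-.06)<.006)&(abs(bx)<.05)
print("plate",by[s].mean(),np.percentile(z[s],[10,50,90]))
# rake handle from top
d=ctrl.get_image("top"); W=cloud(d); z=W[...,2]; im=d["image"].astype(int)
s=(z>.14)&(z<.175)&(W[...,1]<-.18)&(W[...,1]>-.5)&(im[...,2]>im[...,0]+40)
P=W[s]; r=cv2.minAreaRect(P[:,:2].astype(np.float32)*1000); print(len(P),np.median(P[:,2]),r,cv2.boxPoints(r).round(1).tolist())
E
```

```text
time_s: 7.65
tcp_pos: [0.5108, 0.1336, 0.3974]
orientation: [0.18, -3.134, 0.0]
contact_force: [0.7, 0.7, 0.3]
finger_gap: 0.067
t 7.65 grasp [0.5104 0.1335 0.2254] yaw 96.57 tilt [-2.2e-03 -4.0e-04 -1.0e+00] F [0.7 0.7 0.3] M [ 0.06 -0.03 -0.  ] gap 0.067
tab -0.0007003083834318834 0.059291663108380945 [0.14595192 0.14688577]
plate 0.05896285227359553 [0.11347311 0.11432863 0.1160796 ]
463 0.15839093323915288 ((559.4313354492188, -320.78619384765625), (158.4409637451172, 20.613479614257812), 83.82112121582031) [[540.7000122070312, -398.3999938964844], [561.2000122070312, -400.70001220703125], [578.2000122070312, -243.10000610351562], [557.7000122070312, -240.89999389648438]]
```

View pics/e.png

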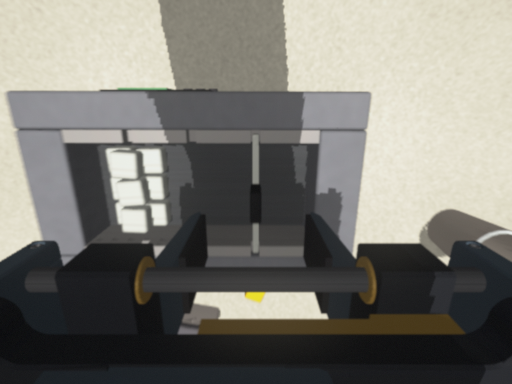

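The divider stands at bath y ≈ 59, with its tab top at z ≈ 147 mm and its plate top at 114 mm, so it is seated and released. Next I'll go above the rake.

```bash
python3 -c "
from h import *
go([.5624,-.293,.25],-6.2)"
```

```text
turn [  0.4    0.26 102.77] shift [ -0.1  -42.99  -2.04] t 7.75
```

```bash
python3 -m creep '[0.4,0.3,20,-0.1,-7,-3,0, 0.4,0.3,50,-0.1,-18,-3,0, 0.4,0.3,102.8,-0.1,-43,-2,0, 0.4,0.3,102.8,-0.1,-43,-2,0, 0.4,0.3,102.8,-0.1,-43,-2,0, 0.4,0.3,102.8,-0.1,-43,-2,0, 0.4,0.3,102.8,-0.1,-43,-2,0, 0.4,0.3,102.8,-0.1,-43,-2,0, 0.4,0.3,102.8,-0.1,-43,-2,0, 0.4,0.3,102.8,-0.1,-43,-2,0, 0.4,0.3,102.8,-0.1,-43,-2,0, 0.4,0.3,102.8,-0.1,-43,-2,0]'; python3 - <<'E'
from h import *
st(); d=ctrl.get_image("wrist"); cv2.imwrite("pics/f.png",d["image"]); np.savez("w3.npz",**d)
W=cloud(d); z=W[...,2]; im=d["image"].astype(int)
s=(z>.13)&(z<.175)&(W[...,1]<-.18)&(W[...,1]>-.5)&(im[...,2]>im[...,0]+30)
P=W[s]; r=cv2.minAreaRect(P[:,:2].astype(np.float32)*1000); print(len(P),np.median(P[:,2]),r,cv2.boxPoints(r).round(1).tolist())
E
```

```text
time_s: 9.25
tcp_pos: [0.5623, -0.2931, 0.4213]
orientation: [-2.336, -2.1, 0.0]
contact_force: [-0.2, 0.0, -0.2]
finger_gap: 0.0911
t 9.25 grasp [ 0.5622 -0.293   0.2493] yaw -6.08 tilt [-7.e-04  5.e-04 -1.e+00] F [-0.2  0.  -0.2] M [-0.1   0.07  0.  ] gap 0.0911
2229 0.15802793114417393 ((559.4086303710938, -322.7724609375), (159.23072814941406, 18.674415588378906), 83.29962158203125) [[540.7999877929688, -400.79998779296875], [559.4000244140625, -402.8999938964844], [578.0, -244.8000030517578], [559.4000244140625, -242.60000610351562]]
```

View pics/f.png

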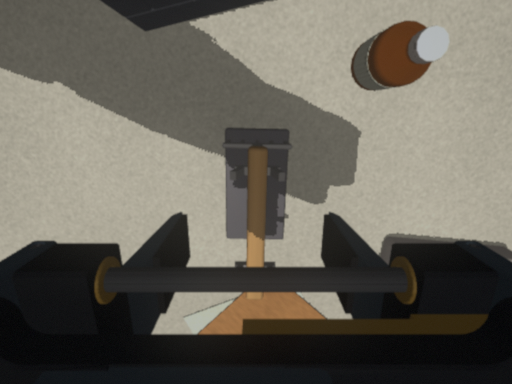

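The handle runs from (257, 150) to (256, 295) between the fingers, with the bar at (257, 147). I'll descend and grip 18 mm ahead of the grip point, clear of the front fork.

```bash
python3 -c "
from h import *
go([.5627,-.295,.15],-6.7)"; python3 -m creep '[0,0,0.6,-0.2,0,5,0.4, 0,0,0.6,-0.2,0,9.8,0.4, 0,0,0.6,-0.2,0.05,9.9,0.5, 0,0,0.6,-0.2,0.05,9.9,1, 0,0,0.6,-0.2,0.05,9.9,1, 0,0,0.6,-0.2,0.05,9.9,1, 0,0,0.6,-0.2,0.05,9.9,1, 0,0,0.6,-0.2,0.05,9.9,1, 0,0,0.6,-0.2,0.05,9.9,1, 0,0,0.6,-0.2,0.05,9.9,1]'; python3 -c "
from h import *
st()"
```

```text
turn [-0.04 -0.03  0.59] shift [-0.19  0.06  9.94] t 9.3
time_s: 10.55
tcp_pos: [0.5627, -0.2951, 0.3228]
orientation: [-2.347, -2.088, 0.0]
contact_force: [-1.4, 0.9, 6.2]
finger_gap: 0.018
t 10.55 grasp [ 0.5627 -0.295   0.1508] yaw -6.7 tilt [-3.e-04  4.e-04 -1.e+00] F [-1.4  0.9  6.2] M [0.1  0.29 0.06] gap 0.018
```

```bash
python3 -m creep '[0,0,0,0,0,0,1, 0,0,0,0,0,-2,1, 0,0,0,0,0,-6,1, 0,0,0,0,0,-11,1, 0,0,0,0,0,-15,1, 0,0,0,0,0,-15,1]'; cat >> h.py <<'E'
def rk(x,y,z,yaw=None):
    """rake tips to bath x,y,z (mm)"""
    p=bath(x/1e3,y/1e3-.042); go([p[0],p[1],z/1e3+.1258],BY if yaw is None else yaw)
def tips():
    o=ctrl.observe(); R0=R.from_rotvec(o["orientation"]).as_matrix()
    g=o["tcp_pos"]+R0[:,2]*.172+R0[:,0]*.042+R0[:,2]*.1258
    a=np.radians(BY); d=g[:2]-BC
    print("tips bath mm",(np.array([d[0]*np.cos(a)+d[1]*np.sin(a),-d[0]*np.sin(a)+d[1]*np.cos(a),g[2]])*1000).round(1))
E
python3 - <<'E'
from h import *
st(); tips(); rk(0,15,90); rk(0,15,200)
d=ctrl.get_image("wrist"); cv2.imwrite("pics/g.png",d["image"])
E
```

```text
time_s: 11.3
tcp_pos: [0.5631, -0.2953, 0.4775]
orientation: [2.343, 2.084, 0.003]
contact_force: [-0.4, 0.3, -2.9]
finger_gap: 0.018
t 11.3 grasp [ 0.564  -0.2958  0.3055] yaw -6.7 tilt [ 0.0051 -0.0027 -1.    ] F [-0.4  0.3 -2.9] M [-0.18  0.01  0.  ] gap 0.018
tips bath mm [  13.8 -333.8  179.6]
turn [  0.29   0.15 -13.17] shift [33.72 -8.22  8.85] t 11.3
turn [  0.29   0.15 -13.17] shift [33.69 -8.16 -2.15] t 11.3
```

View pics/g.png

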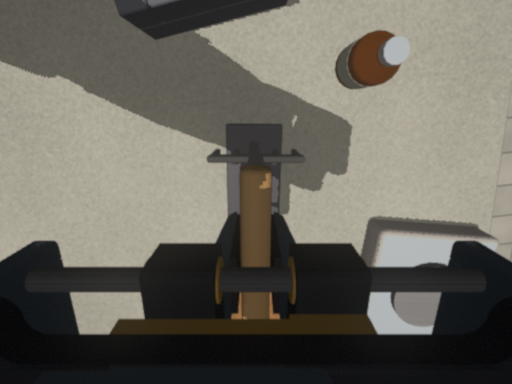

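The rake is lifted straight: its bar at (256, 158) is level across the picture and the handle points up it. I'll carry it over the basin's empty part.

```bash
python3 -m creep '[0.3,0.2,-13.2,5,-1.2,-2,1, 0.3,0.2,-13.2,10.5,-2.5,-2,1, 0.3,0.2,-13.2,16,-4,-2,1, 0.3,0.2,-13.2,21.5,-5.3,-2,1, 0.3,0.2,-13.2,27,-6.6,-2,1, 0.3,0.2,-13.2,31.5,-7.7,-2,1, 0.3,0.2,-13.2,33.7,-8.2,-2,1, 0.3,0.2,-13.2,33.7,-8.2,3,1, 0.3,0.2,-13.2,33.7,-8.2,6,1, 0.3,0.2,-13.2,33.7,-8.2,8.85,1, 0.3,0.2,-13.2,33.7,-8.2,8.85,1]'; python3 - <<'E'
from h import *
st(); tips(); rk(0,15,70)
d=ctrl.get_image("scene"); cv2.imwrite("pics/i.png",cv2.resize(d["image"][90:270,120:320],None,fx=3,fy=3,interpolation=cv2.INTER_CUBIC))
E
```

```text
time_s: 12.72
tcp_pos: [0.5198, 0.049, 0.3835]
orientation: [-2.087, -2.338, 0.006]
contact_force: [1.2, 0.3, -1.8]
finger_gap: 0.0179
t 12.72 grasp [0.5183 0.0494 0.2115] yaw 6.5 tilt [-0.0084  0.0021 -1.    ] F [ 1.2  0.3 -1.8] M [-0.14  0.02  0.01] gap 0.0179
tips bath mm [-3.9 16.2 85.8]
turn [-0.47 -0.17  0.03] shift [-0.03  0.16  1.56] t 12.72
```

View pics/i.png

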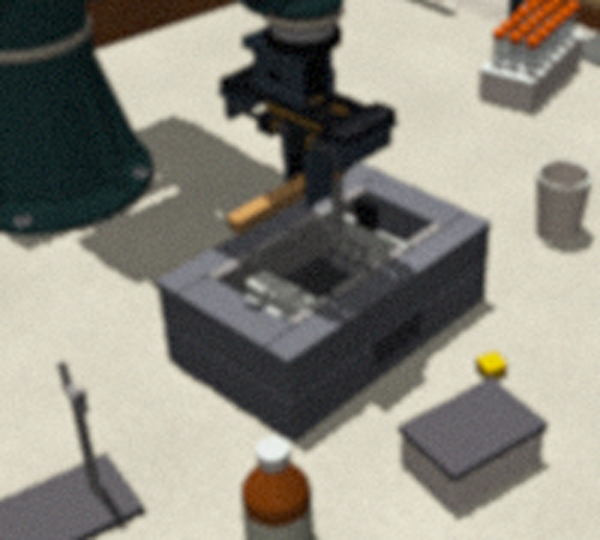

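```bash
python3 -m creep '[-0.4,-0.2,0,0,0.15,1,1, -0.4,-0.2,0,0,0.15,1.8,1, -0.4,-0.2,0,0,0.15,2.1,1, -0.4,-0.2,0,0,0.15,2.1,1]'; python3 -c "
from h import *
st(); tips()"
```

```text
time_s: 13.28
tcp_pos: [0.5218, 0.0492, 0.3641]
orientation: [2.091, 2.343, 0.001]
contact_force: [0.2, 0.5, -2.6]
finger_gap: 0.018
t 13.28 grasp [0.522  0.0491 0.1921] yaw 6.5 tilt [ 1.3e-03 -4.0e-04 -1.0e+00] F [ 0.2  0.5 -2.6] M [-0.11  0.05  0.05] gap 0.018
tips bath mm [ 0.9 15.1 66.2]
```

```bash
python3 -m creep '[0,0,0,0,0,0.4,1, 0,0,0,0,0,0.5,1, 0,0,0,0,0,0.5,1]'; python3 -c "
from h import *
st(); tips()"
```

```text
time_s: 13.65
tcp_pos: [0.5218, 0.0492, 0.359]
orientation: [2.091, 2.343, 0.001]
contact_force: [0.2, 0.4, -2.5]
finger_gap: 0.018
t 13.65 grasp [0.522  0.0492 0.187 ] yaw 6.5 tilt [ 1.2e-03 -4.0e-04 -1.0e+00] F [ 0.2  0.4 -2.5] M [-0.05  0.07  0.03] gap 0.018
tips bath mm [ 0.9 15.1 61.2]
```

```bash
python3 -m creep '[0,0,0,0,0,0.1,1, 0,0,0,0,0,0.1,1]'; python3 -c "
from h import *
st(); tips()"; python3 -m creep '[0,0,0,0,0,0.05,1, 0,0,0,0,0,0.05,1]'; python3 -c "
from h import *
st(); tips()"
```

```text
time_s: 13.9
tcp_pos: [0.5219, 0.0493, 0.3581]
orientation: [2.091, 2.343, 0.001]
contact_force: [0.2, 0.8, -1.3]
finger_gap: 0.018
t 13.9 grasp [0.5221 0.0492 0.1861] yaw 6.5 tilt [ 1.5e-03 -5.0e-04 -1.0e+00] F [ 0.2  0.8 -1.3] M [-0.14  0.01  0.  ] gap 0.018
tips bath mm [ 1.  15.1 60.3]
time_s: 14.15
tcp_pos: [0.522, 0.0492, 0.358]
orientation: [2.091, 2.343, 0.001]
contact_force: [0.1, -2.2, 5.3]
finger_gap: 0.018
t 14.15 grasp [0.5224 0.0491 0.186 ] yaw 6.5 tilt [ 1.9e-03 -5.0e-04 -1.0e+00] F [ 0.1 -2.2  5.3] M [-0.18  0.3   0.01] gap 0.018
tips bath mm [ 1.3 15.  60.1]
```

```bash
python3 -m creep '[0,0,0,0,0,0.05,1, 0,0,0,0,0,0.05,1, 0,0,0,0,0,0.05,1]'; python3 -c "
from h import *
st(); tips()"; python3 -m creep '[0,0,0,0,0,0.05,1, 0,0,0,0,0,0.05,1, 0,0,0,0,0,0.05,1, 0,0,0,0,0,0.05,1]';  python3 -c "
from h import *
st(); tips()"
```

```text
time_s: 14.52
tcp_pos: [0.5222, 0.0492, 0.3579]
orientation: [2.091, 2.342, 0.001]
contact_force: [-1.8, -2.0, 7.2]
finger_gap: 0.0179
t 14.53 grasp [0.5225 0.0491 0.1859] yaw 6.5 tilt [ 2.1e-03 -6.0e-04 -1.0e+00] F [-1.8 -2.   7.2] M [-0.29  0.69  0.04] gap 0.0179
tips bath mm [ 1.5 14.9 60.1]
time_s: 15.02
tcp_pos: [0.5223, 0.0491, 0.3578]
orientation: [2.09, 2.342, 0.001]
contact_force: [-2.6, -1.6, 9.0]
finger_gap: 0.0175
t 15.03 grasp [0.5227 0.049  0.1858] yaw 6.5 tilt [ 2.1e-03 -7.0e-04 -1.0e+00] F [-2.6 -1.6  9. ] M [-0.31  0.88  0.03] gap 0.0175
tips bath mm [ 1.6 14.8 60. ]
```

Net press is about 10 N, held for more than 0.5 s, with the rake floor reading 60.0. Now I'll lift, go behind the upper row and push it off at tip height about 85.

```bash
python3 -c "
from h import *
rk(0,15,112); rk(0,-97,112); rk(0,-97,85)"; python3 -m creep '[-0.1,0,0,0,-0.1,-2.5,1, -0.1,0,0,0,-0.1,-5.4,1, -0.1,0,0,-4,-0.1,-5.4,1, -0.1,0,0,-8,-0.1,-5.4,1, -0.1,0,0,-11.2,-0.1,-5.4,1, -0.1,0,0,-11.2,-0.1,-5.4,1, -0.1,0,0,-11.2,-0.1,-4,1, -0.1,0,0,-11.2,-0.1,-2.5,1, -0.1,0,0,-11.2,-0.1,-2.5,1]'; python3 - <<'E'
from h import *
st(); tips()
d=ctrl.get_image("wrist"); cv2.imwrite("pics/j.png",d["image"])
d=ctrl.get_image("scene"); cv2.imwrite("pics/j2.png",cv2.resize(d["image"][110:250,140:300],None,fx=4,fy=4,interpolation=cv2.INTER_CUBIC))
E
```

```text
turn [0.12 0.05 0.03] shift [-0.02 -0.1  -5.2 ] t 15.03
turn [0.12 0.05 0.03] shift [-11.22  -0.1   -5.19] t 15.03
turn [0.12 0.05 0.03] shift [-11.21  -0.11  -2.49] t 15.03
time_s: 16.15
tcp_pos: [0.5334, -0.0616, 0.381]
orientation: [2.091, 2.344, 0.001]
contact_force: [-0.3, 0.7, -1.9]
finger_gap: 0.0179
t 16.15 grasp [ 0.5335 -0.0616  0.209 ] yaw 6.55 tilt [ 8.e-04  1.e-04 -1.e+00] F [-0.3  0.7 -1.9] M [-0.15  0.07 -0.01] gap 0.0179
tips bath mm [ -0.2 -96.1  83.2]
```

View pics/j.png

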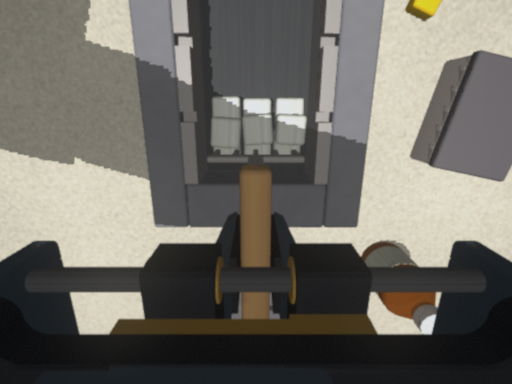

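View pics/j2.png

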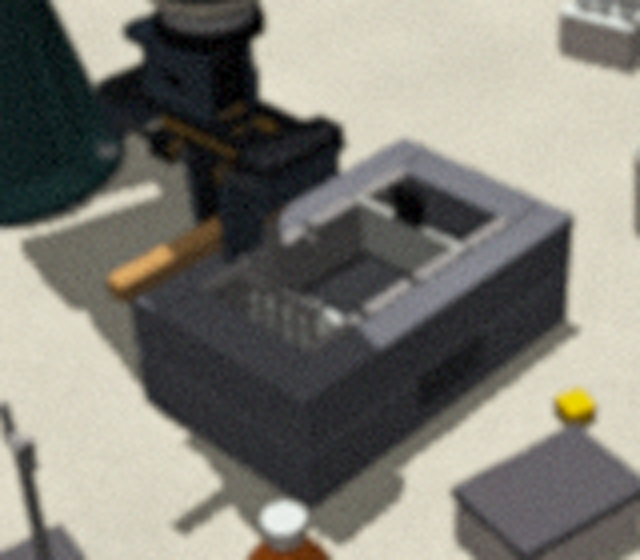

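The bar at (256, 158) is behind the three upper chunks, which are at (226, 120), (257, 120) and (290, 120). I'll push.

```bash
python3 -m creep '[0,0,0,0.3,0,-0.1,1, 0,0,0,0.9,0,-0.1,1, 0,0,0,1.5,0,-0.1,1, 0,0,0,2.1,0,-0.1,1, 0,0,0,2.7,0,-0.1,1, 0,0,0,3.3,0,-0.1,1, 0,0,0,3.8,0,-0.1,1, 0,0,0,3.8,0,-0.1,1]'; python3 - <<'E'
from h import *
st(); tips()
d=ctrl.get_image("wrist"); cv2.imwrite("pics/k.png",cv2.resize(d["image"][0:220,120:400],None,fx=2.5,fy=2.5))
E
```

```text
time_s: 17.25
tcp_pos: [0.5295, -0.0238, 0.3835]
orientation: [2.089, 2.343, 0.003]
contact_force: [-0.9, -0.2, -2.5]
finger_gap: 0.0176
t 17.25 grasp [ 0.53   -0.0238  0.2115] yaw 6.56 tilt [ 2.9e-03 -2.0e-04 -1.0e+00] F [-0.9 -0.2 -2.5] M [-0.11  0.03 -0.02] gap 0.0176
tips bath mm [  0.8 -58.2  85.7]
```

View pics/k.png

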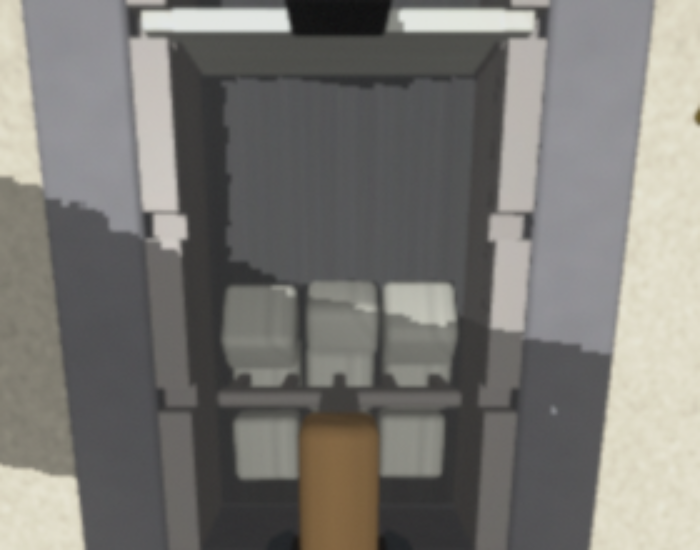

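The three upper chunks are about to tip over the front row's edge. I'll continue.

```bash
python3 -m creep '[-0.1,0,0,0.5,-0.1,0.1,1, -0.1,0,0,1,-0.1,0.1,1, -0.1,0,0,1.5,-0.1,0.1,1, -0.1,0,0,1.9,-0.1,0.1,1, -0.1,0,0,2.1,-0.1,0.1,1, -0.1,0,0,2.1,-0.1,0.1,1]'; python3 - <<'E'
from h import *
st(); tips()
d=ctrl.get_image("wrist"); cv2.imwrite("pics/l.png",cv2.resize(d["image"][0:220,120:400],None,fx=2.5,fy=2.5)); np.savez("w4.npz",**d)
W=cloud(d); a=np.radians(BY)
dx=W[...,0]-BC[0]; dy=W[...,1]-BC[1]
bx=dx*np.cos(a)+dy*np.sin(a); by=-dx*np.sin(a)+dy*np.cos(a); z=W[...,2]
for y in range(-60,30,5):
    row=[]
    for x in range(-48,52,8):
        s=(abs(bx*1000-x)<4)&(abs(by*1000-y)<2.5); row.append(int(np.nanmedian(z[s])*1000) if s.sum()>2 else 0)
    print(y,row)
E
```

```text
time_s: 18.05
tcp_pos: [0.5262, -0.0031, 0.3825]
orientation: [2.088, 2.342, 0.005]
contact_force: [1.0, -0.4, -2.0]
finger_gap: 0.0176
t 18.05 grasp [ 0.527  -0.003   0.2105] yaw 6.56 tilt [ 0.0048  0.     -1.    ] F [ 1.  -0.4 -2. ] M [-0.13  0.05  0.  ] gap 0.0176
tips bath mm [  0.4 -37.3  84.7]
-60 [59, 78, 79, 79, 229, 217, 217, 217, 230, 311, 311, 311, 311]
-55 [309, 308, 306, 306, 305, 307, 307, 307, 306, 306, 307, 309, 309]
-50 [286, 286, 292, 292, 293, 286, 286, 286, 293, 293, 293, 287, 287]
-45 [284, 284, 292, 292, 292, 284, 283, 284, 293, 293, 293, 285, 285]
-40 [59, 129, 285, 285, 285, 216, 217, 217, 285, 286, 285, 93, 59]
-35 [59, 114, 118, 124, 107, 165, 169, 165, 124, 122, 122, 108, 59]
-30 [59, 90, 90, 90, 89, 215, 216, 215, 89, 59, 59, 59, 59]
-25 [59, 88, 89, 89, 88, 88, 89, 88, 88, 59, 59, 59, 59]
-20 [59, 87, 87, 87, 86, 87, 87, 87, 87, 78, 78, 78, 58]
-15 [59, 59, 59, 59, 59, 60, 60, 60, 60, 79, 79, 79, 77]
-10 [59, 59, 59, 59, 59, 59, 59, 59, 59, 79, 79, 79, 60]
-5 [59, 59, 58, 59, 59, 59, 59, 59, 59, 78, 79, 79, 76]
0 [59, 59, 59, 59, 59, 59, 59, 58, 59, 78, 79, 79, 77]
5 [59, 59, 59, 59, 59, 59, 59, 59, 59, 78, 78, 78, 60]
10 [58, 59, 59, 58, 59, 59, 59, 59, 59, 59, 59, 59, 59]
15 [59, 59, 59, 59, 58, 59, 59, 59, 59, 59, 59, 59, 59]
20 [59, 58, 59, 59, 59, 59, 59, 59, 59, 59, 59, 59, 59]
25 [59, 59, 59, 59, 59, 59, 59, 59, 59, 58, 59, 59, 59]
```

View pics/l.png

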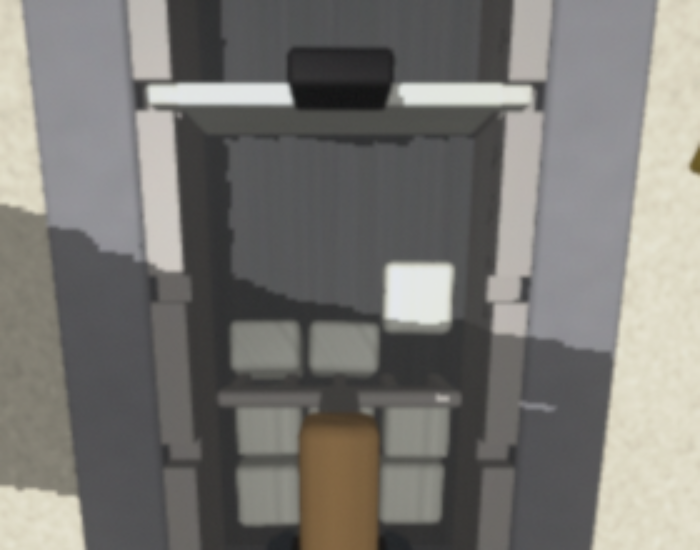

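The right chunk lies flat at bath y -20..6. The left and middle ones stand on edge, with tops at z ≈ 88 and y about -37..-17. I'll push high so they tip forward flat.

```bash
python3 -m creep '[-0.3,0,0,0.6,-0.1,0,1, -0.3,0,0,1.2,-0.1,0,1, -0.3,0,0,1.8,-0.1,0,1, -0.3,0,0,2.4,-0.1,0,1, -0.3,0,0,2.4,-0.1,0,1]'; python3 - <<'E'
from h import *
st(); tips()
d=ctrl.get_image("wrist"); cv2.imwrite("pics/m.png",cv2.resize(d["image"][0:220,120:400],None,fx=2.5,fy=2.5)); np.savez("w4.npz",**d)
W=cloud(d); a=np.radians(BY)
dx=W[...,0]-BC[0]; dy=W[...,1]-BC[1]
bx=dx*np.cos(a)+dy*np.sin(a); by=-dx*np.sin(a)+dy*np.cos(a); z=W[...,2]
for y in range(-15,45,5):
    row=[]
    for x in range(-48,52,8):
        s=(abs(bx*1000-x)<4)&(abs(by*1000-y)<2.5); row.append(int(np.nanmedian(z[s])*1000) if s.sum()>2 else 0)
    print(y,row)
E
```

```text
time_s: 18.73
tcp_pos: [0.5224, 0.021, 0.3824]
orientation: [2.085, 2.34, 0.011]
contact_force: [-0.4, -0.1, -1.9]
finger_gap: 0.0176
t 18.73 grasp [0.5241 0.0211 0.2104] yaw 6.59 tilt [ 9.8e-03  6.0e-04 -1.0e+00] F [-0.4 -0.1 -1.9] M [-0.13  0.08 -0.01] gap 0.0176
tips bath mm [  0.8 -13.   84.6]
-15 [59, 129, 284, 284, 284, 131, 217, 217, 285, 285, 284, 129, 60]
-10 [59, 92, 99, 80, 102, 159, 168, 161, 100, 100, 122, 97, 77]
-5 [59, 78, 79, 79, 78, 213, 215, 214, 78, 79, 79, 79, 77]
0 [59, 79, 79, 78, 78, 78, 79, 79, 78, 79, 79, 79, 77]
5 [59, 66, 76, 75, 64, 78, 78, 78, 77, 78, 78, 78, 60]
10 [58, 59, 59, 59, 59, 59, 59, 59, 59, 59, 58, 59, 59]
15 [59, 59, 59, 59, 59, 59, 59, 58, 59, 59, 59, 59, 59]
20 [59, 59, 59, 59, 59, 59, 59, 59, 59, 59, 59, 59, 59]
25 [58, 59, 59, 58, 59, 59, 59, 59, 59, 59, 59, 59, 59]
30 [59, 59, 59, 59, 59, 59, 59, 59, 59, 59, 59, 59, 59]
35 [59, 59, 59, 59, 59, 58, 59, 59, 59, 59, 59, 59, 59]
40 [59, 59, 59, 59, 59, 59, 59, 59, 59, 59, 59, 59, 58]
```

View pics/m.png

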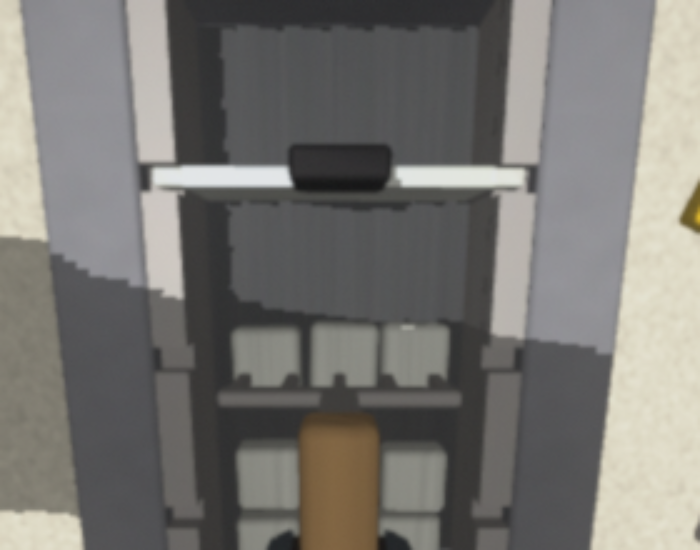

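All three are flat now, with their front edges at y ≈ 6. I'll go back over the gap, lower the tines behind them and push them into the last third.

```bash
python3 -c "
from h import *
rk(0,-33,86); rk(0,-33,65)"
```

```text
turn [0.57 0.03 0.11] shift [-2.    0.19 -0.13] t 18.77
turn [0.57 0.03 0.11] shift [-2.    0.17  1.97] t 18.77
```

```bash
python3 -m creep '[0.6,0,0.1,-1,0.1,-0.3,1, 0.6,0,0.1,-2,0.1,-0.2,1, 0.6,0,0.1,-2,0.1,-0.1,1, 0.6,0,0.1,-2,0.1,0.7,1, 0.6,0,0.1,-2,0.1,1.5,1, 0.6,0,0.1,-2,0.1,1.9,1, 0.6,0,0.1,-2,0.1,1.9,1]'; python3 -c "
from h import *
st();tips(); rk(0,11.5,65)"
```

```text
time_s: 19.65
tcp_pos: [0.5258, 0.0012, 0.363]
orientation: [-2.092, -2.343, 0.002]
contact_force: [-0.5, 0.3, -1.9]
finger_gap: 0.0178
t 19.65 grasp [0.5256 0.0011 0.191 ] yaw 6.49 tilt [-1.3e-03 -6.0e-04 -1.0e+00] F [-0.5  0.3 -1.9] M [-0.03  0.05  0.03] gap 0.0178
tips bath mm [ -1.3 -33.   65.2]
turn [-0.08  0.02  0.02] shift [4.44 0.08 0.02] t 19.65
```

```bash
python3 -m creep '[0,0,0,0.7,0.1,0,1, 0,0,0,1.4,0.1,0,1, 0,0,0,2.1,0.1,0,1, 0,0,0,2.8,0.1,0,1, 0,0,0,3.5,0.1,0,1, 0,0,0,4.2,0.1,0,1, 0,0,0,4.4,0.1,0,1, 0,0,0,4.4,0.1,0,1]'; cat >> h.py <<'E'
def look(name,ys):
    st(); tips()
    d=ctrl.get_image("wrist"); cv2.imwrite(f"pics/{name}.png",cv2.resize(d["image"][0:220,120:400],None,fx=2.5,fy=2.5)); np.savez("w4.npz",**d)
    W=cloud(d); a=np.radians(BY)
    dx=W[...,0]-BC[0]; dy=W[...,1]-BC[1]
    bx=dx*np.cos(a)+dy*np.sin(a); by=-dx*np.sin(a)+dy*np.cos(a); z=W[...,2]
    for y in ys:
        row=[]
        for x in range(-48,52,8):
            s=(abs(bx*1000-x)<4)&(abs(by*1000-y)<2); row.append(int(np.nanmedian(z[s])*1000) if s.sum()>2 else 0)
        print(y,row)
E
python3 -c "
from h import *
look('n',range(-10,60,4))"
```

```text
time_s: 20.65
tcp_pos: [0.5218, 0.0452, 0.363]
orientation: [-2.091, -2.343, 0.002]
contact_force: [-0.1, 0.1, -2.8]
finger_gap: 0.018
t 20.65 grasp [0.5216 0.0451 0.191 ] yaw 6.51 tilt [-1.4e-03 -4.0e-04 -1.0e+00] F [-0.1  0.1 -2.8] M [-0.1   0.04 -0.04] gap 0.018
tips bath mm [-0.3 11.2 65.2]
-10 [59, 59, 272, 272, 272, 198, 198, 198, 270, 292, 292, 292, 292]
-6 [289, 289, 287, 287, 286, 287, 287, 287, 286, 285, 286, 289, 289]
-2 [267, 267, 273, 273, 273, 267, 267, 267, 273, 273, 273, 267, 267]
2 [265, 265, 273, 273, 273, 265, 265, 265, 273, 273, 273, 265, 265]
6 [59, 0, 268, 268, 268, 263, 198, 198, 268, 268, 268, 109, 59]
10 [59, 110, 110, 111, 110, 196, 198, 196, 111, 256, 111, 110, 59]
14 [59, 88, 103, 103, 88, 144, 145, 145, 94, 103, 108, 90, 59]
18 [59, 78, 79, 79, 77, 196, 197, 196, 78, 79, 79, 79, 60]
22 [59, 79, 79, 79, 78, 185, 189, 186, 78, 79, 79, 79, 59]
26 [59, 78, 79, 79, 78, 78, 79, 79, 78, 79, 78, 78, 59]
30 [59, 78, 79, 79, 78, 78, 79, 78, 78, 79, 79, 79, 68]
34 [59, 79, 79, 79, 77, 78, 79, 79, 78, 78, 79, 79, 77]
38 [58, 78, 78, 79, 77, 78, 79, 78, 78, 79, 79, 79, 59]
42 [59, 59, 59, 59, 59, 59, 60, 59, 59, 60, 59, 59, 59]
46 [59, 59, 59, 59, 58, 59, 59, 59, 59, 59, 59, 59, 59]
50 [59, 59, 59, 58, 59, 59, 59, 59, 59, 59, 59, 59, 59]
54 [59, 59, 59, 59, 113, 145, 145, 145, 144, 60, 60, 60, 60]
58 [114, 114, 114, 114, 114, 146, 146, 146, 145, 114, 114, 113, 113]
```

View pics/n.png

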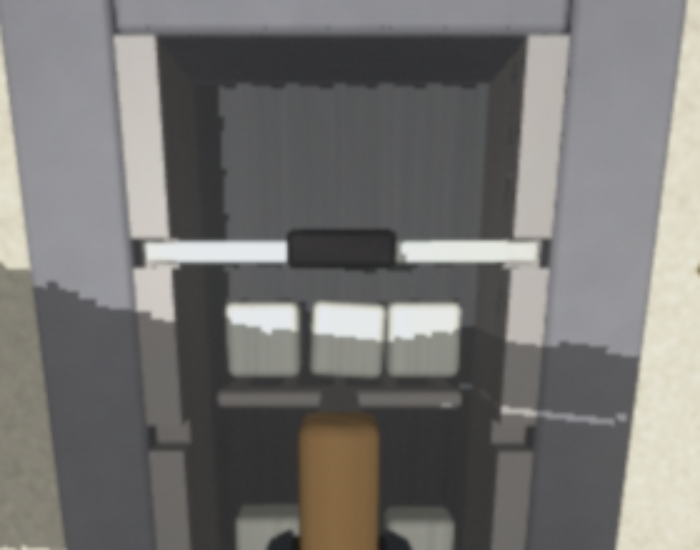

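The first row is flat at y 13..41. Now the two lower rows: I'll go behind them, to y ≈ -111.

```bash
python3 -m creep '[0,0,0,0,0,-2,1, 0,0,0,-1,0,-4.5,1, 0,0,0,-5,0,-4.5,1, 0,0,0,-9,0,-4.5,1, 0,0,0,-12.2,0,-4.5,1, 0,0,0,-12.2,0,-4.5,1, 0,0,0,-12.2,0,-4.5,1]'; python3 -c "
from h import *
look('o',range(-118,-30,4)); rk(0,-111,65); rk(0,-90.5,65)"
```

```text
time_s: 21.58
tcp_pos: [0.5355, -0.0761, 0.4079]
orientation: [-2.092, -2.342, 0.002]
contact_force: [-0.4, -0.1, -1.9]
finger_gap: 0.0179
t 21.57 grasp [ 0.5352 -0.0761  0.2359] yaw 6.46 tilt [-1.8e-03 -2.0e-04 -1.0e+00] F [-0.4 -0.1 -1.9] M [-0.16  0.09 -0.02] gap 0.0179
tips bath mm [  -0.4 -110.8  110.1]
-118 [309, 309, 318, 318, 318, 309, 308, 308, 318, 318, 318, 309, 309]
-114 [59, 59, 310, 311, 311, 243, 242, 242, 311, 311, 311, 60, 59]
-110 [59, 137, 149, 153, 147, 156, 242, 240, 148, 153, 153, 133, 59]
-106 [59, 59, 59, 59, 59, 242, 198, 241, 59, 59, 59, 59, 59]
-102 [58, 78, 78, 78, 78, 238, 239, 237, 77, 78, 78, 78, 68]
-98 [59, 79, 79, 79, 77, 79, 79, 79, 77, 79, 79, 79, 61]
-94 [58, 79, 78, 79, 78, 79, 79, 79, 77, 79, 79, 79, 77]
-90 [59, 78, 79, 79, 77, 78, 79, 79, 77, 79, 78, 79, 60]
-86 [59, 78, 79, 79, 78, 78, 79, 79, 77, 78, 79, 79, 60]
-82 [59, 78, 79, 78, 76, 79, 79, 79, 77, 79, 79, 79, 60]
-78 [59, 77, 77, 77, 71, 77, 78, 78, 75, 78, 79, 78, 59]
-74 [59, 59, 59, 59, 59, 76, 76, 76, 59, 62, 61, 68, 58]
-70 [59, 78, 78, 78, 77, 79, 79, 79, 76, 78, 78, 79, 78]
-66 [59, 78, 78, 79, 78, 79, 79, 79, 77, 78, 79, 79, 79]
-62 [58, 78, 79, 79, 78, 79, 79, 79, 77, 78, 79, 79, 78]
-58 [58, 78, 79, 79, 78, 79, 79, 78, 77, 78, 79, 79, 78]
-54 [59, 78, 79, 78, 78, 78, 79, 79, 77, 78, 79, 79, 78]
-50 [59, 78, 78, 79, 78, 78, 79, 79, 77, 78, 79, 79, 78]
-46 [59, 78, 78, 78, 77, 77, 77, 77, 59, 77, 78, 78, 78]
-42 [59, 59, 59, 59, 59, 59, 59, 59, 59, 59, 58, 59, 59]
-38 [59, 59, 58, 59, 59, 59, 59, 59, 59, 59, 58, 59, 59]
-34 [59, 59, 59, 59, 59, 59, 59, 59, 59, 59, 59, 59, 59]
turn [-0.1   0.    0.03] shift [-0.06 -0.01  4.51] t 21.62
turn [-0.1   0.    0.03] shift [ 1.99 -0.01  4.51] t 21.62
```

View pics/o.png

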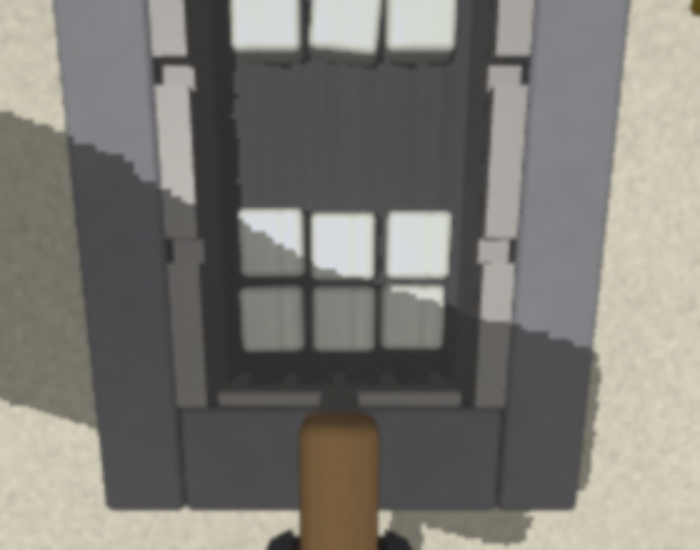

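Two clean rows remain at y -104..-76 and -72..-44. I'll lower behind them and push about 15 mm so they straddle the -60 notch.

```bash
python3 -m creep '[0,0,0,-0.1,0,2,1, 0,0,0,-0.1,0,3.7,1, 0,0,0,-0.1,0,4.5,1, 0,0,0,-0.1,0,4.5,1, 0,0,0,0.4,0,4.5,1, 0,0,0,0.9,0,4.5,1, 0,0,0,1.4,0,4.5,1, 0,0,0,1.9,0,4.5,1, 0,0,0,1.9,0,4.5,1, 0,0,0,1.9,0,4.5,1]'; python3 -c "
from h import *
look('p',range(-118,-20,4))"
```

```text
time_s: 22.88
tcp_pos: [0.5332, -0.0568, 0.3628]
orientation: [-2.091, -2.343, 0.002]
contact_force: [-0.6, -0.7, -1.2]
finger_gap: 0.018
t 22.88 grasp [ 0.5329 -0.0567  0.1908] yaw 6.51 tilt [-0.0021  0.     -1.    ] F [-0.6 -0.7 -1.2] M [-0.11  0.05  0.02] gap 0.018
tips bath mm [ -0.6 -91.2  65. ]
-118 [59, 59, 59, 59, 205, 211, 198, 206, 210, 59, 59, 59, 59]
-114 [59, 59, 59, 59, 209, 199, 198, 197, 210, 291, 291, 291, 291]
-110 [291, 290, 286, 285, 281, 280, 280, 280, 279, 283, 285, 291, 291]
-106 [287, 287, 286, 285, 287, 289, 289, 289, 287, 286, 286, 287, 287]
-102 [266, 266, 273, 273, 273, 266, 266, 266, 273, 273, 273, 266, 266]
-98 [264, 264, 273, 273, 273, 263, 198, 263, 273, 273, 273, 264, 263]
-94 [59, 110, 264, 265, 265, 196, 197, 196, 265, 265, 265, 110, 59]
-90 [59, 103, 108, 109, 103, 195, 197, 194, 105, 109, 109, 102, 59]
-86 [59, 79, 79, 79, 77, 195, 196, 196, 77, 79, 79, 79, 59]
-82 [59, 79, 79, 79, 77, 189, 194, 190, 77, 79, 79, 79, 77]
-78 [59, 78, 79, 79, 77, 78, 79, 78, 77, 79, 79, 79, 76]
-74 [59, 78, 79, 79, 76, 79, 79, 79, 77, 79, 79, 79, 77]
-70 [59, 78, 79, 79, 76, 79, 79, 79, 78, 78, 79, 79, 59]
-66 [59, 78, 79, 79, 78, 79, 79, 79, 78, 79, 79, 79, 59]
-62 [59, 77, 77, 77, 71, 77, 78, 77, 75, 77, 78, 78, 60]
-58 [58, 78, 78, 79, 77, 78, 78, 79, 77, 78, 79, 78, 78]
-54 [59, 78, 79, 79, 78, 78, 79, 79, 77, 79, 79, 79, 78]
-50 [59, 78, 79, 79, 78, 79, 79, 79, 78, 78, 79, 79, 77]
-46 [59, 78, 79, 79, 78, 78, 79, 79, 77, 78, 79, 78, 78]
-42 [59, 78, 79, 79, 77, 78, 79, 79, 78, 78, 79, 79, 78]
-38 [59, 79, 79, 79, 78, 78, 79, 79, 78, 78, 79, 79, 78]
-34 [59, 78, 78, 77, 59, 77, 77, 78, 59, 77, 78, 78, 76]
-30 [59, 59, 59, 59, 59, 59, 58, 59, 59, 59, 59, 59, 58]
-26 [59, 59, 59, 59, 59, 59, 59, 59, 59, 59, 59, 59, 58]
-22 [58, 59, 58, 58, 59, 59, 59, 59, 59, 59, 59, 59, 59]
```

View pics/p.png

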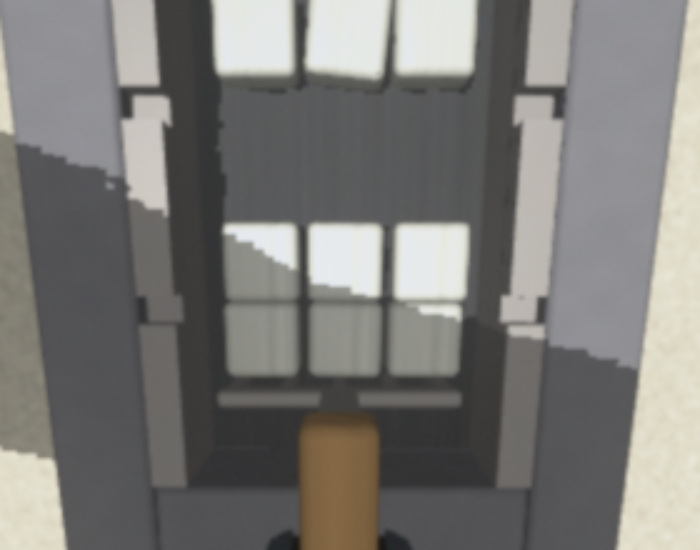

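All nine are flat, with rows centred at y ≈ -75, -46 and +27. Now I'll return the rake: back off, lift, go above the stand and lower.

```bash
python3 -m creep '[0,0,0,-0.5,0,0,1, 0,0,0,-0.5,0,-3,1, 0,0,0,-0.5,0,-7,1, 0,0,0,-0.5,0,-11.5,1, 0,0,0,-0.5,0,-11.5,1]'; python3 -c "
from h import *
st(); tips(); go([.5627,-.295,.3],-6.7)"
```

```text
time_s: 23.55
tcp_pos: [0.5347, -0.0622, 0.4812]
orientation: [2.09, 2.341, 0.003]
contact_force: [-0.3, 0.8, -1.5]
finger_gap: 0.0176
t 23.55 grasp [ 0.5353 -0.0624  0.3092] yaw 6.48 tilt [ 3.6e-03 -8.0e-04 -1.0e+00] F [-0.3  0.8 -1.5] M [-0.1   0.07 -0.01] gap 0.0176
tips bath mm [  1.8 -97.3 183.3]
turn [ 0.21  0.05 13.18] shift [-23.44   0.15   0.94] t 23.55
```

```bash
python3 -m creep '[0,0,2,-5,0,0,1, 0.2,0,6,-10,0,0,1, 0.2,0,10,-15,0.1,0,1, 0.2,0,13.2,-20,0.1,0,1, 0.2,0,13.2,-23.4,0.15,0,1, 0.2,0,13.2,-23.4,0.15,4,1, 0.2,0,13.2,-23.4,0.15,7,1, 0.2,0,13.2,-23.4,0.15,8.9,1, 0.2,0,13.2,-23.4,0.15,8.9,1, 0.2,0,13.2,-23.4,0.15,8.9,1]'; python3 - <<'E'
from h import *
st(); go([.5627,-.295,.1508],-6.7)
d=ctrl.get_image("wrist"); cv2.imwrite("pics/q.png",d["image"])
W=cloud(d); z=W[...,2]; im=d["image"].astype(int)
s=(z>.19)&(z<.26)&(W[...,1]<-.18)&(W[...,1]>-.5)&(im[...,2]>im[...,0]+30)&(im[...,0]<120)
P=W[s]; P=P[(P[:,1]>-.27)]; print(len(P),P[:,2].min(),P[:,2].max(),np.polyfit(P[:,1],P[:,2],1),np.polyfit(P[:,1],P[:,0],1))
E
```

```text
time_s: 24.8
tcp_pos: [0.5632, -0.2948, 0.3934]
orientation: [2.346, 2.086, -0.0]
contact_force: [0.2, -0.4, -2.1]
finger_gap: 0.018
t 24.8 grasp [ 0.5634 -0.295   0.2214] yaw -6.71 tilt [ 0.0011 -0.0014 -1.    ] F [ 0.2 -0.4 -2.1] M [-0.17  0.06  0.  ] gap 0.018
turn [ 0.07  0.07 -0.01] shift [-0.02 -0.06  7.06] t 24.8
1416 0.22363854311850598 0.23025328414816307 [-0.02831897  0.22090228] [0.08257974 0.58947984]
```

View pics/q.png

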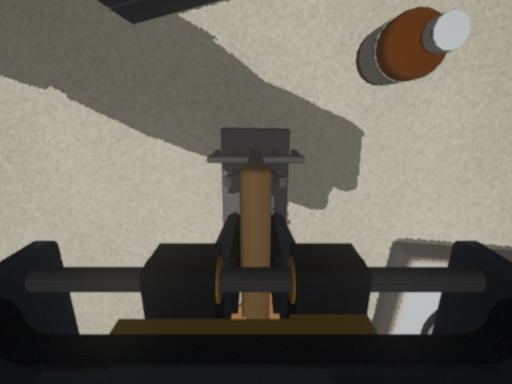

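The rake is aligned over the stand, with its bar at (256, 158) and the base between columns 222 and 290. I'll lower it.

```bash
python3 -m creep '[0,0,0,0,-0.05,2.5,1, 0,0,0,0,-0.05,4.5,1, 0,0,0,0,-0.05,6,1, 0,0,0,0,-0.05,6.8,1, 0,0,0,0,-0.05,7,1, 0,0,0,0,-0.05,7,1]'; python3 -c "
from h import *
st(); go([.5627,-.295,.1508],-6.7)"
```

```text
time_s: 25.6
tcp_pos: [0.563, -0.2949, 0.324]
orientation: [2.346, 2.086, 0.0]
contact_force: [0.3, -0.3, -2.3]
finger_gap: 0.0178
t 25.6 grasp [ 0.5634 -0.2953  0.152 ] yaw -6.71 tilt [ 0.002  -0.0019 -1.    ] F [ 0.3 -0.3 -2.3] M [-0.11  0.05 -0.04] gap 0.0178
turn [ 0.12  0.09 -0.01] shift [-0.01 -0.03  0.12] t 25.6
```

```bash
python3 -m creep '[0.1,0.1,0,0,0,0.1,1, 0.1,0.1,0,0,0,0.12,1, 0.1,0.1,0,0,0,0.12,1]'; python3 -c "
from h import *
st()"
```

```text
time_s: 25.98
tcp_pos: [0.5631, -0.295, 0.323]
orientation: [2.347, 2.087, 0.001]
contact_force: [0.3, -0.3, -2.0]
finger_gap: 0.0175
t 25.98 grasp [ 0.5632 -0.295   0.151 ] yaw -6.71 tilt [ 7.e-04 -1.e-04 -1.e+00] F [ 0.3 -0.3 -2. ] M [-0.14  0.01  0.  ] gap 0.0175
```

```bash
python3 -m creep '[0,0,0,0,0,0.06,1, 0,0,0,0,0,0.06,1]'; python3 -c "
from h import *
st()"; python3 -m creep '[0,0,0,0,0,0.06,1, 0,0,0,0,0,0.06,1]';python3 -c "
from h import *
st()"
```

```text
time_s: 26.22
tcp_pos: [0.5631, -0.295, 0.3229]
orientation: [2.347, 2.087, 0.001]
contact_force: [-3.2, 1.7, 5.5]
finger_gap: 0.0179
t 26.23 grasp [ 0.5632 -0.295   0.1509] yaw -6.71 tilt [ 7.e-04 -1.e-04 -1.e+00] F [-3.2  1.7  5.5] M [0.31 0.62 0.06] gap 0.0179
time_s: 26.48
tcp_pos: [0.5631, -0.295, 0.3228]
orientation: [2.347, 2.088, 0.001]
contact_force: [-3.2, 2.5, 7.1]
finger_gap: 0.0182
t 26.48 grasp [ 0.5632 -0.295   0.1508] yaw -6.7 tilt [ 6.e-04 -0.e+00 -1.e+00] F [-3.2  2.5  7.1] M [0.41 0.69 0.11] gap 0.0182
```

Resting on the forks with light contact. I'll release while holding still, then lift.

```bash
python3 -m creep '[0,0,0,0,0,0,0.5, 0,0,0,0,0,0,0.5, 0,0,0,0,0,0,0.4, 0,0,0,0,0,0,0.4, 0,0,0,0,0,0,0.4, 0,0,0,0,0,-4,0.4, 0,0,0,0,0,-9,0.4, 0,0,0,0,0,-15,0.4, 0,0,0,0,0,-15,0]'; python3 - <<'E'
from h import *
st()
d=ctrl.get_image("wrist"); cv2.imwrite("pics/r.png",d["image"])
W=cloud(d); z=W[...,2]; im=d["image"].astype(int)
s=(z>.13)&(z<.175)&(W[...,1]<-.18)&(W[...,1]>-.5)&(im[...,2]>im[...,0]+30)
P=W[s]; print(len(P),np.median(P[:,2]),np.polyfit(P[:,1],P[:,2],1),cv2.minAreaRect(P[:,:2].astype(np.float32)*1000))
s=ctrl.get_image("scene"); cv2.imwrite("pics/r2.png",cv2.resize(s["image"][120:290,80:310],None,fx=3,fy=3,interpolation=cv2.INTER_CUBIC))
s=ctrl.get_image("top"); cv2.imwrite("pics/r3.png",cv2.resize(s["image"][120:300,100:460],None,fx=2.2,fy=2.2,interpolation=cv2.INTER_CUBIC))
E
```

```text
time_s: 27.6
tcp_pos: [0.5637, -0.2954, 0.478]
orientation: [2.342, 2.083, 0.005]
contact_force: [-0.1, 0.6, 0.1]
finger_gap: 0.062
t 27.6 grasp [ 0.565  -0.2961  0.306 ] yaw -6.7 tilt [ 0.0073 -0.0039 -1.    ] F [-0.1  0.6  0.1] M [-0.05  0.05  0.06] gap 0.062
1866 0.1580637519794443 [0.00083142 0.15819408] ((559.8668823242188, -322.5048828125), (158.55140686035156, 18.95473861694336), 83.69700622558594)
```

View pics/r.png

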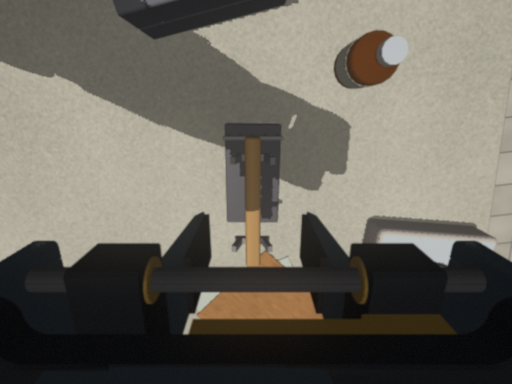

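View pics/r2.png

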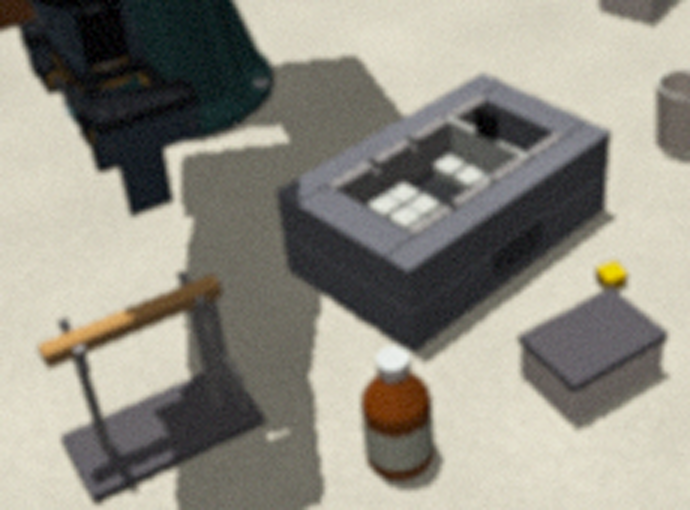

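View pics/r3.png

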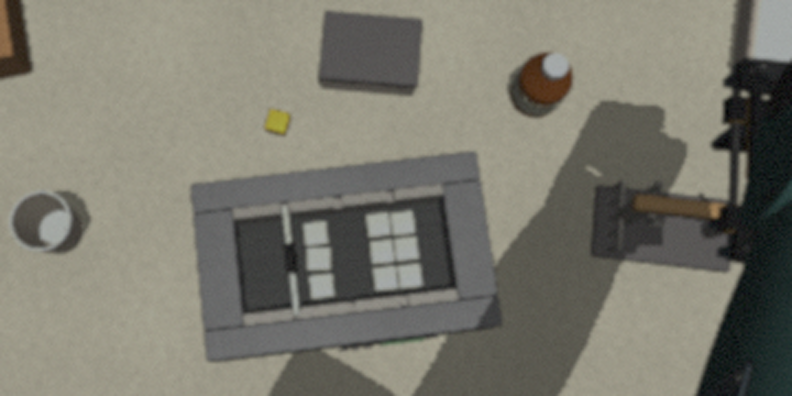

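The rake is back on its forks: slope about 0, within 1 mm of its old place, and facing the same way. Nine chunks lie flat in three rows, the divider is seated, and the bottle, cup and box have not moved. I'll hand it in.

```bash
python3 -c "
from h import *
print(ctrl.finish_job())"
```

```text
the job is handed in; nothing more can be done
None
```

I did every step in the order asked and handed the job in at about 28 s of the 67 s allowed. No verdict was reported.

- **Divider:** It is in the +60 notches and released. Its tab top read z ≈ 147 mm and its plate top about 114 mm, so it is fully seated.
- **Touch-off:** I pressed the tines on the empty floor on the heap's side of the divider, before any raking. The net force was about 8–11 N for roughly 0.8 s.
- **Raking:** I pushed the upper row off. Two of its chunks first stood on edge, and a high push laid them flat. That row then went into the last third, and the two lower rows moved about 15 mm forward. After the touch-off, the tips stayed about 5 mm above the floor.
- **Chunks:** The last depth scans showed all nine flat on the floor, three in each third. The rows are centred at y ≈ -75, -46 and +27 mm. The first two rows meet at the -60 notch, and their centres are about 14 mm from it.
- **Rake:** It is back on its forks, level, facing as before and within about 1 mm of where it started.
- **Bystanders:** The bottle, cup, box and yellow look-alike looked unmoved in the final pictures. I did not measure them.

No check failed.

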